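# Sweep the chocolate drops off the marble slab into the tray

## Robot

A 6-joint arm with a two-finger parallel gripper is mounted at the origin on the work surface. World frame = base frame: x ahead of the robot, y to its left, z up, the work surface at z = 0. Lengths are in m, angles in rad, forces in N, time in s.
With the tool pointing down it reaches from about 0.275 to 0.825 m from the base axis. Payload 5.2 kg.
Tool frame: the origin (TCP) lies on the mounting face of the last link; the fingertips stand 186 mm ahead of it and the grasp point (between the pads) lies ahead of it (r.pinch_z is the z of the grasp point in the tool frame, in m); z points along the fingers, x is the direction in which the jaws open and shut, and the axes are right-handed (so a half turn about z gives the same grasp; the last joint's range is limited). The gripper opens to 93 mm and grips with 3 to 60 N. Pads are 15 mm wide; open, the fingers measure 128 mm over their backs; the gripper's body (75 mm by 188 mm) begins 65 mm behind the grasp point.
Start: joints at [-1.397, 0.259, 1.535, -0, 1.348, -0.203], TCP at [0.202, -0.511, 0.405] pointing down, gripper open.
Joint ranges: [-3.14, 3.14], [-0.91, 2.08], [0.19, 2.58], [-1.22, 4.36], [0.22, 2.71], [-3.12, 3.12]. Speed limits (rad/s): [2.57, 2.57, 3.14, 3.14, 3.14, 3.14].

## Interface

Orientations are given as a unit quaternion [x, y, z, w].
In Python, from bench import r gives the robot as it stands.
- The arm moves only by the shell command python3 -m inch 'ROWS' [FORCE]. ROWS is JSON, one flat list of numbers, 7 for each row, row after row: the opening, from 0 (shut) to 1 (fully open), then the shift along the tool's x, y, z as a fraction of full scale, then the turn, a rotation vector about the tool's x, y, z as a fraction of full scale. In form: [fingers, x, y, z, rx, ry, rz, fingers, x, y, z, rx, ry, rz, ...]. A call has 1 to 20 rows; each row is the pose to reach, as a shift and turn from the pose commanded when the call began, along the tool's axes at that moment; what a row does not reach only later rows make up. Full scale, the value 1, is 0.25 m for a shift and 120 degrees for a turn. A row lasts 1/10 s, in which the tool goes at most 50 mm and 8.59 degrees, less where a joint would pass 70% of its speed; a pose out of reach is approached as far as the arm can. A call with a number of a shift or a turn outside -1 to 1 is refused whole. A call with a gripper value outside its range is refused whole. The fingers move at their own pace and stop on an object; FORCE is the grip in N (left out, the last holds). Time passes only in rows, so rows that repeat a pose let the fingers close. It gives the time, the measured TCP pose, the force and the opening at its end, in the units of the state.
- r.read_state(): the state, without advancing time (a new reading comes with each control period).
- r.snapshot(name): name is "scene" or "side" or "wrist"; returns a dict with "color" (420x560x3 uint8, blue, green, red), "range_z" (420x560 float32, m along the optical axis (not along the pixel's ray), 0 where there is no reading), "mtx" (3x3 intrinsics, pixels), "world_from_camera" (4x4, takes a point from camera to world coordinates). Camera axes: x right, y down, z forward; pixel columns grow to the right and rows downward; lengths in m; the calibration is good to about 2 mm. A picture is of the moment at which its call begins.
- r.close_job(): hands the job in, once; it reports no verdict.
Trained networks look in the newest picture that a camera, given by its name, has taken for a name from the list of things; names that differ only in an ending like _2 or _b are one class to them, and where a whole thing is asked for, a point or a joint stands for the part that bears it (a point fixed in the world has none). Each returns a list of dicts, best first, with "score" (0 to 1); they miss things now and then, are a little off and sometimes report something else, mostly with a low value. They report only what shows in the picture. A call takes as long as a camera call.
- r.cut_out(query, camera): "region" (420x560 bool, what is visible of it) and "centre" ([column, row] in pixels, amid what is visible of it).
The state is a dict: "clock": time; "q": joint angles; "qd": joint speeds; "effort": joint torques, N m; "ee_pos": TCP position; "orientation": TCP orientation; "ft_force": force on the tool from outside, world axes, zero at the start; "moment": the same for the moment, N m; "width": opening from 0.0 (shut) to 1.0 (fully open).
Only numpy, scipy, OpenCV 4.12 (cv2) and the standard library are available. Lean on these libraries where they do the work, as an engineer would, in place of code of your own. Each camera call takes 0.05 s, during which the arm holds its last target.

## Task

Clear the marble slab: with the closed fingers, sweep the three round chocolate drops sideways along the slab and over its edge into the shallow steel tray that stands against one side of it. Push them only, never pinch, squeeze or lift them, and leave the square chocolate block and the steel shaker standing where they are on the slab, the bowl and the spoon too. Finish clear of everything.

Things in the scene. Friction and masses are not known exactly. Their poses are not given: they have to be found in the camera images.
- slab: White marble slab on rubber feet, fixed, 260 (x) by 300 (y) mm, flat top 48 mm above the table, its y edges rounded over (radius 15 mm). Origin: centre of its underside, at table height; x and y along its sides. Two drops lie 55 to 85 mm to the -x side of its centre line, one as far to the +x side; the block and shaker stand within 8 mm of that line (x = 0).
- tray: Shallow open steel tray, fixed on the table, 260 (x) by 160 (y) mm, rim 22 mm high (26 mm lower than the slab's top), walls and floor 3 mm. It stands parallel to the slab, tucked 2 mm under the rounded edge of either its +y or its -y side (this changes), level with it in x. Origin: centre of its underside; axes parallel to the slab's.
- mould: Brown lolly mould with six round hollows and paper sticks, fixed on the table, 260 (x) by 160 (y) by 16 mm (20 mm with the sticks), against the slab's other y side. Not for the drops. Origin: centre of its underside.
- drop0_mid (a point): Round dark chocolate drop lying flat on the slab, 30 mm diameter, 12 mm thick, 11 to 18 g, loose, slides easily; to be swept into the tray. The point is its centre, half-way up.
- drop1_mid (a point): Round dark chocolate drop lying flat on the slab, 30 mm diameter, 12 mm thick, 11 to 18 g, loose, slides easily; to be swept into the tray. The point is its centre, half-way up.
- drop2_mid (a point): Round dark chocolate drop lying flat on the slab, 30 mm diameter, 12 mm thick, 11 to 18 g, loose, slides easily; to be swept into the tray. The point is its centre, half-way up.
- block: Square dark chocolate block, 30 x 30 mm, 26 mm high, about 90 g, loose on the slab; must stay. Origin: centre of its underside, at the slab's top.
- shaker: Small round steel shaker, 32 mm diameter, 46 mm high, about 140 g, loose on the slab; must stay. Origin: centre of its underside, at the slab's top.
- bowl: Lime-green bowl, 110 mm across, 60 mm high, loose on the table beyond the slab; must stay. Origin: centre of its underside.
- spoon: Steel spoon, 200 mm long, lying on the table beyond the slab; must stay. Origin: on its underside, on the spoon's length, which runs along its own x.

How it is judged:
At the end, for the whole second after the job is handed in: The centres of all three drops lie within the tray's outline and below 36 mm above the table (12 mm under the slab top; lying, leaning or on top of one another); the block, shaker, bowl and spoon are within 12 mm of where they stood (x of drop0_mid in the frame of tray between -0.13 and 0.13 m and y of drop0_mid in the frame of tray between -0.08 and 0.08 m and z of each of drop0_mid, drop1_mid, drop2_mid in the frame of tray below 0.036 m and x of drop1_mid in the frame of tray between -0.13 and 0.13 m and y of drop1_mid in the frame of tray between -0.08 and 0.08 m and x of drop2_mid in the frame of tray between -0.13 and 0.13 m and y of drop2_mid in the frame of tray between -0.08 and 0.08 m and distance of each of block, shaker, bowl, spoon from where it was at the start of the episode below 0.012 m); the robot touches nothing.
It fails at once if the block, shaker, bowl or spoon is shifted by more than 12 mm (distance of any of block, shaker, bowl, spoon from where it was at the start of the episode above 0.012 m).
It fails at once if a drop is lifted (its centre more than 20 mm above where it lies on the slab) (height (world z) of any of drop0_mid, drop1_mid, drop2_mid above 0.074 m).
It fails at once if a drop is pinched or squeezed by the fingers with more than 18 N (contact force between the fingers and drop0 above 18 N or contact force between the fingers and drop1 above 18 N or contact force between the fingers and drop2 above 18 N).
It also fails if it takes over 72 s, if anything falls off the work surface, if the arm or the gripper's body presses on something with over 40 N, if the wrist force passes 120 N, or if a joint passes its speed limit or range.

## Working session

There is one attempt and no reset: what is moved stays moved. The work goes in short steps, Python scripts to look and compute and a shell command to move; the robot and the scene stay as the last step left them, time stands still between calls to the robot, and variables do not carry over. Pictures are saved under pics/ and viewed, and the job is handed in when it is done.

```bash
ls; mkdir -p pics
python3 - <<'E'
from bench import r
import cv2
print(r.read_state(), r.pinch_z)
for n in ("scene","side","wrist"):
    s=r.snapshot(n); cv2.imwrite(f"pics/{n}0.png",s["color"]); print(n,s["mtx"].tolist(),s["world_from_camera"].round(3).tolist())
E
```

```text
pics
{'clock': 0.0, 'q': array([-1.39678429e+00,  2.59346068e-01,  1.53605797e+00,  2.35987465e-06,
        1.34802642e+00, -2.02799926e-01]), 'qd': array([ 8.01113337e-04, -9.80753420e-04,  8.20374448e-04,  1.91317994e-03,
        2.21746330e-04,  1.00623232e-06]), 'effort': array([ 2.36247040e-03, -4.37296021e+01, -2.83999175e+01,  7.23992963e-02,
        4.12318809e-02, -1.12164755e-04]), 'ee_pos': array([ 0.20236179, -0.51119202,  0.40392584]), 'orientation': array([ 8.27029724e-01, -5.62157443e-01, -6.39516766e-04, -6.59848325e-04]), 'ft_force': array([ 0.14544651, -0.10035465, -0.5675107 ]), 'moment': array([-0.03944626, -0.02810365,  0.01656952]), 'width': 0.998629423879097} 0.1673
scene [[477.99584140218553, 0.0, 276.9095992186324], [0.0, 477.99584140218553, 210.66770521885232], [0.0, 0.0, 1.0]] [[0.702, 0.586, -0.404, 0.962], [0.712, -0.587, 0.386, -0.314], [-0.011, -0.558, -0.829, 0.735], [0.0, 0.0, 0.0, 1.0]]
side [[451.63219821698857, 0.0, 277.48429450269293], [0.0, 451.63219821698857, 199.75876043352784], [0.0, 0.0, 1.0]] [[-0.959, -0.194, 0.207, 0.454], [-0.283, 0.6, -0.748, 0.606], [0.021, -0.776, -0.63, 0.577], [0.0, 0.0, 0.0, 1.0]]
wrist [[337.6838336358125, 0.0, 279.115023998018], [0.0, 337.6838336358125, 205.83643562463686], [0.0, 0.0, 1.0]] [[0.368, -0.889, -0.273, 0.279], [-0.93, -0.353, -0.105, -0.481], [-0.003, 0.293, -0.956, 0.384], [0.0, 0.0, 0.0, 1.0]]
```

View pics/scene0.png

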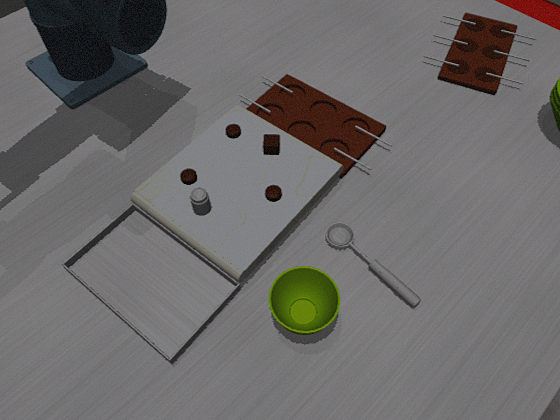

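View pics/side0.png

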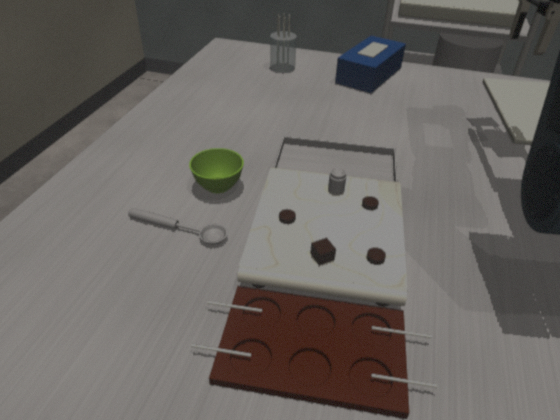

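```bash
cat > h.py <<'E'
from bench import r
import numpy as np, cv2
def pts(s,reg):
    v,u=np.nonzero(reg & (s["range_z"]>0)); z=s["range_z"][v,u]
    K=s["mtx"]; c=np.stack([(u-K[0,2])/K[0,0]*z,(v-K[1,2])/K[1,1]*z,z],1)
    T=s["world_from_camera"]; return c@T[:3,:3].T+T[:3,3]
E
python3 - <<'E'
from h import *
for n in ("scene","side"):
    s=r.snapshot(n)
    for q in ("slab","tray","mould","drop0_mid","block","shaker","bowl","spoon"):
        for d in r.cut_out(q,n):
            if d["score"]<.3: continue
            p=pts(s,d["region"])
            if len(p)<5: continue
            zt=np.percentile(p[:,2],90)
            t=p[p[:,2]>zt-.006]
            if q=="slab": t=p[abs(p[:,2]-.048)<.004]
            rc=cv2.minAreaRect((t[:,:2]*1000).astype(np.float32))
            print(n,q,round(d["score"],2),np.round(d["centre"]),"med",np.median(p,0).round(3),"top",zt.round(3),"rect",np.round(rc[0]),np.round(rc[1]),round(rc[2],1))
E
```

```text
scene slab 0.85 [236. 190.] med [ 0.551 -0.015  0.048] top 0.05 rect [526.   4.] [264. 293.] 6.9
scene slab 0.35 [274. 191.] med [0.6   0.021 0.059] top 0.061 rect [600.  26.] [36. 27.] 86.0
scene tray 0.82 [153. 281.] med [ 0.559 -0.223  0.004] top 0.014 rect [ 553. -220.] [263. 161.] 6.7
scene mould 0.38 [200. 200.] med [ 0.539 -0.088  0.084] top 0.094 rect [532. -84.] [27. 26.] 56.7
scene drop0_mid 0.55 [189. 177.] med [ 0.466 -0.06   0.06 ] top 0.061 rect [463. -59.] [27. 28.] 44.9
scene block 0.89 [270. 143.] med [0.523 0.091 0.073] top 0.075 rect [519.  96.] [28. 32.] 45.3
scene shaker 0.56 [199. 199.] med [ 0.538 -0.087  0.083] top 0.094 rect [530. -84.] [26. 27.] 84.6
scene bowl 0.63 [306. 300.] med [ 0.766 -0.072  0.027] top 0.059 rect [774. -83.] [108. 108.] 47.4
scene spoon 0.8 [375. 263.] med [0.806 0.059 0.013] top 0.019 rect [796.  53.] [ 50. 198.] 81.4
side slab 0.8 [326. 240.] med [0.517 0.052 0.05 ] top 0.051 rect [526.   9.] [261. 295.] 6.6
side tray 0.74 [337. 158.] med [ 0.557 -0.258  0.006] top 0.019 rect [ 550. -193.] [260. 220.] 6.2
side tray 0.45 [324. 251.] med [0.516 0.103 0.073] top 0.076 rect [518.  98.] [30. 31.] 43.0
side mould 0.89 [315. 351.] med [0.494 0.247 0.017] top 0.019 rect [500. 232.] [333. 164.] 6.8
side drop0_mid 0.75 [369. 201.] med [ 0.462 -0.051  0.061] top 0.063 rect [462. -55.] [27. 28.] 60.6
side drop0_mid 0.55 [324. 248.] med [0.517 0.104 0.074] top 0.076 rect [518.  98.] [30. 31.] 43.0
side block 0.92 [322. 252.] med [0.517 0.105 0.074] top 0.076 rect [517.  99.] [30. 29.] 42.9
side block 0.52 [375. 255.] med [0.436 0.081 0.061] top 0.063 rect [435.  77.] [25. 27.] 64.5
side bowl 0.74 [215. 169.] med [ 0.779 -0.104  0.043] top 0.061 rect [773. -81.] [108. 106.] 88.4
side spoon 0.9 [180. 226.] med [0.79  0.064 0.014] top 0.021 rect [797.  72.] [197.  48.] 3.4
```

The tray stands on the slab's -y side, at lower left in the scene picture. The drops are at about (233,130), (189,176) and (273,192), the block at (271,144) and the shaker at (200,200). I'll refine these positions in the slab frame.

```bash
cat >> h.py <<'E'
def slabfit(n):
    s=r.snapshot(n); P=pts(s,np.ones((420,560),bool))
    return s,P
O=np.array([.526,.0065]); A=np.radians(6.75); ex=np.array([np.cos(A),np.sin(A)]); ey=np.array([-np.sin(A),np.cos(A)])
def toS(p): d=np.asarray(p)[...,:2]-O; return np.stack([d@ex,d@ey],-1)
def toW(x,y): return O+x*ex+y*ey
def blobs(n,zlo=.056,zhi=.11):
    s=r.snapshot(n); P=pts(s,np.ones((420,560),bool)); S=toS(P)
    top=P[(abs(P[:,2]-.049)<.003)&(abs(S[:,0])<.16)&(abs(S[:,1])<.17)]
    rc=cv2.minAreaRect((top[:,:2]*1000).astype(np.float32)); print(n,"slab",np.round(rc[0],1),np.round(rc[1]),round(rc[2],2),"z",np.median(top[:,2]).round(4))
    m=(P[:,2]>zlo)&(P[:,2]<zhi)&(abs(S[:,0])<.14)&(abs(S[:,1])<.16)
    Q=P[m]; Sm=S[m]; im=np.zeros((340,300),np.uint8); ij=np.round(Sm*1000).astype(int)+[150,170]
    im[ij[:,1],ij[:,0]]=1; im=cv2.dilate(im,np.ones((5,5)))
    k,l=cv2.connectedComponents(im); lab=l[ij[:,1],ij[:,0]]
    for i in range(1,k):
        g=Sm[lab==i]
        if len(g)<30: continue
        z=Q[lab==i,2]; zt=np.percentile(z,90); g=g[z>zt-.005]
        c=cv2.minEnclosingCircle((g*1000).astype(np.float32))
        print("  S",np.round((g.min(0)+g.max(0))/2,4),"med",np.median(g,0).round(4),"circ",np.round(c[0],1),round(c[1],1),"ztop",zt.round(4),len(g))
E
python3 - <<'E'
from h import *
for n in ("scene","side"): blobs(n)
for x,y in ((-.07,-.015),): print(toW(x,y))
E
```

```text
scene slab [526.2   4.3] [264. 290.] 6.5 z 0.0482
  S [-0.0059 -0.0908] med [-0.004  -0.0919] circ [ -6.  -90.7] 13.9 ztop 0.0939 173
  S [-0.0715 -0.0571] med [-0.0696 -0.0582] circ [-71.1 -57.4] 15.6 ztop 0.0615 173
  S [0.0726 0.009 ] med [0.0739 0.0077] circ [73.1  8.9] 16.0 ztop 0.0614 190
  S [-0.0805  0.0768] med [-0.0806  0.0755] circ [-80.8  76.8] 15.5 ztop 0.0616 138
  S [0.0033 0.0894] med [0.004  0.0889] circ [ 3.1 90. ] 19.7 ztop 0.075 210
side slab [526.1   8.4] [261. 293.] 6.83 z 0.0499
  S [-0.007  -0.0868] med [-0.0072 -0.0848] circ [ -6.5 -87.7] 14.2 ztop 0.0953 107
  S [-0.071  -0.0544] med [-0.0707 -0.0527] circ [-71.1 -54.5] 14.9 ztop 0.0628 147
  S [0.0725 0.012 ] med [0.0723 0.0133] circ [72.9 10.6] 15.1 ztop 0.0628 161
  S [-0.0818  0.0788] med [-0.0815  0.0804] circ [-81.5  78.7] 15.1 ztop 0.0627 206
  S [0.0029 0.0916] med [0.0027 0.0941] circ [ 2.8 91.6] 20.0 ztop 0.0765 287
[ 0.45824827 -0.01662364]
```

```bash
cat >> h.py <<'E'
from scipy.spatial.transform import Rotation as R
def go(x,y,tip):
    st=r.read_state(); Rt=R.from_quat(st["orientation"]); p=st["ee_pos"]
    M=np.column_stack([np.r_[ex,0],np.r_[-ey,0],[0,0,-1]])
    d=np.r_[toW(x,y),tip+.186]-p
    print("t",round(st["clock"],2),"S",toS(p).round(4),"tip",(p[2]-.186).round(4),"F",st["ft_force"].round(1),"w",round(st["width"],2))
    print("shift frac",(Rt.as_matrix().T@d/.25).round(4),"rot frac",((Rt.inv()*R.from_matrix(M)).as_rotvec()/np.radians(120)).round(4))
E
python3 - <<'E'
from h import *
go(-.071,-.013,.15)
E
```

```text
t 1.15 S [-0.3823 -0.4763] tip 0.2188 F [0.7 0.3 0.2] w 1.0
shift frac [-1.4727 -1.678   0.275 ] rot frac [ 0.     -0.     -0.6264]
```

```bash
python3 -m inch '[0,-0.05,-0.06,0,0,0,-0.05,0,-0.15,-0.17,0,0,0,-0.12,0,-0.25,-0.28,0,0,0,-0.19,0,-0.35,-0.4,0,0,0,-0.26,0,-0.45,-0.51,0,0,0,-0.33,0,-0.55,-0.62,0,0,0,-0.4,0,-0.65,-0.73,0,0,0,-0.47,0,-0.73,-0.83,0,0,0,-0.54,0,-0.75,-0.85,0,0,0,-0.6,0,-0.75,-0.85,0,0,0,-0.626,0,-0.75,-0.85,0,0,0,-0.626,0,-0.75,-0.85,0,0,0,-0.626]' 20; python3 -c "
from h import *
go(-.071,-.013,.15)"
```

```text
clock: 2.35
ee_pos: [0.331, -0.2589, 0.4049]
orientation: [0.998, 0.058, 0.0, 0.0]
ft_force: [0.0, -0.4, -0.2]
width: 0.03
t 2.35 S [-0.2249 -0.2407] tip 0.2189 F [ 0.  -0.4 -0.2] w 0.03
shift frac [ 0.6133 -0.9122  0.2752] rot frac [ 0.0001 -0.     -0.0011]
```

```bash
python3 -m inch '[0,0.04,-0.06,0,0,0,0,0,0.14,-0.2,0,0,0,0,0,0.25,-0.37,0,0,0,0,0,0.37,-0.55,0,0,0,0,0,0.48,-0.72,0.05,0,0,0,0,0.57,-0.85,0.15,0,0,0,0,0.613,-0.912,0.24,0,0,0,0,0.613,-0.912,0.275,0,0,0,0,0.613,-0.912,0.275,0,0,0,0,0.613,-0.912,0.275,0,0,0]'; python3 -c "
from h import *
go(-.071,-.013,.052)
s=r.snapshot('scene');cv2.imwrite('pics/s1.png',s['color'])
s=r.snapshot('side');cv2.imwrite('pics/d1.png',s['color'])"
```

```text
clock: 3.35
ee_pos: [0.4566, -0.0157, 0.3365]
orientation: [0.998, 0.058, 0.0, 0.0]
ft_force: [-1.1, 0.3, 0.7]
width: 0.006
t 3.35 S [-0.0715 -0.0139] tip 0.1505 F [-1.1  0.3  0.7] w 0.01
shift frac [ 0.0021 -0.0037  0.3942] rot frac [ 0.0002 -0.0001 -0.0012]
```

View pics/s1.png

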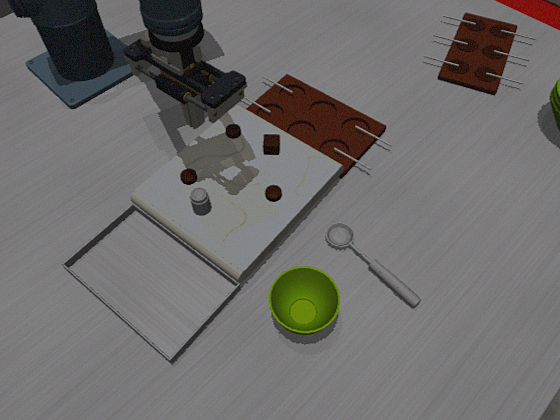

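View pics/d1.png

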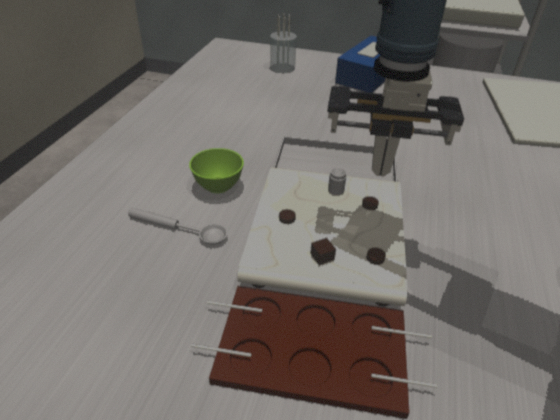

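The gripper is shut, its wide body lies along the slab's x, and the scene is unchanged. Next I lower behind the first drop, at (189,176) in the scene view.

```bash
python3 -m inch '[0,0,0,0.08,0,0,0,0,0,0,0.18,0,0,0,0,0.002,-0.004,0.27,0,0,0,0,0.002,-0.004,0.34,0,0,0,0,0.002,-0.004,0.38,0,0,0,0,0.002,-0.004,0.394,0,0,0,0,0.002,-0.004,0.394,0,0,0,0,0.002,-0.004,0.394,0,0,0]'; python3 -c "
from h import *
go(-.071,-.18,.052)
s=r.snapshot('scene');cv2.imwrite('pics/s2.png',s['color'][80:300,100:400].repeat(2,0).repeat(2,1))
s=r.snapshot('side');cv2.imwrite('pics/d2.png',s['color'][100:300,220:480].repeat(2,0).repeat(2,1))"
```

```text
clock: 4.25
ee_pos: [0.4574, -0.0138, 0.2384]
orientation: [0.998, 0.058, 0.001, 0.0]
ft_force: [0.5, -1.0, -0.1]
width: 0.009
t 4.25 S [-0.0705 -0.0121] tip 0.0524 F [ 0.5 -1.  -0.1] w 0.01
shift frac [-0.0011  0.6716  0.002 ] rot frac [ 0.0003 -0.0007 -0.0005]
```

View pics/s2.png

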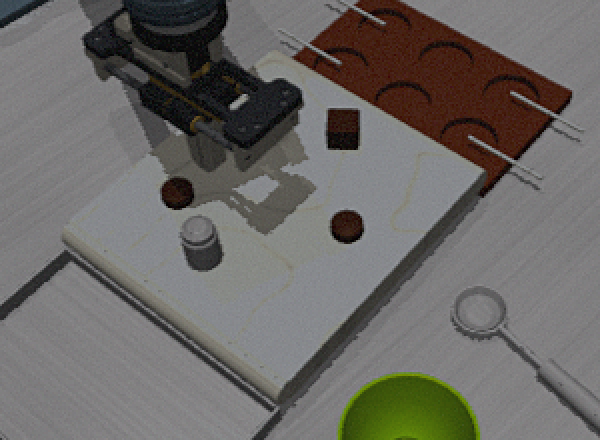

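View pics/d2.png

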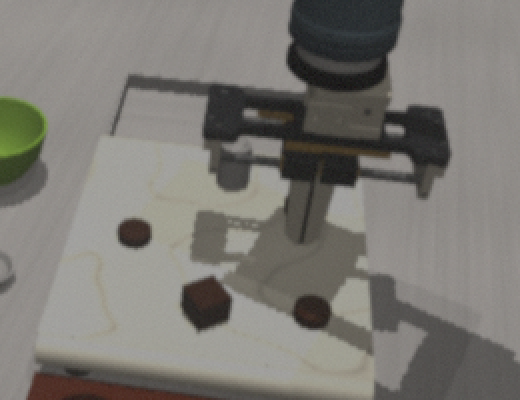

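```bash
python3 -m inch '[0,0,0.02,0,0,0,0,0,0,0.05,0,0,0,0,0,0,0.08,0,0,0,0,0,0,0.12,0,0,0,0,0,0,0.16,0,0,0,0,0,0,0.2,0,0,0,0,0,0,0.24,0,0,0,0,0,0,0.28,0,0,0,0,0,0,0.32,0,0,0,0,0,0,0.36,0,0,0,0,0,0,0.4,0,0,0,0,0,0,0.44,0,0,0,0,0,0,0.48,0,0,0,0,0,0,0.52,0,0,0,0,0,0,0.56,0,0,0,0,0,0,0.6,0,0,0,0,0,0,0.63,0,0,0,0,0,0,0.65,0,0,0,0,0,0,0.67,0,0,0,0,0,0,0.67,0,0,0,0]'; python3 -c "
from h import *
go(-.071,-.18,.15)
s=r.snapshot('scene');cv2.imwrite('pics/s3.png',s['color'][80:380,50:400].repeat(2,0).repeat(2,1))
"
```

```text
clock: 6.35
ee_pos: [0.4766, -0.1803, 0.2375]
orientation: [0.998, 0.058, 0.0, 0.0]
ft_force: [0.1, -0.0, -0.7]
width: 0.003
t 6.35 S [-0.071  -0.1797] tip 0.0515 F [ 0.1 -0.  -0.7] w 0.0
shift frac [ 1.00e-04  1.10e-03 -3.94e-01] rot frac [ 0.0001 -0.0001 -0.0005]
```

View pics/s3.png

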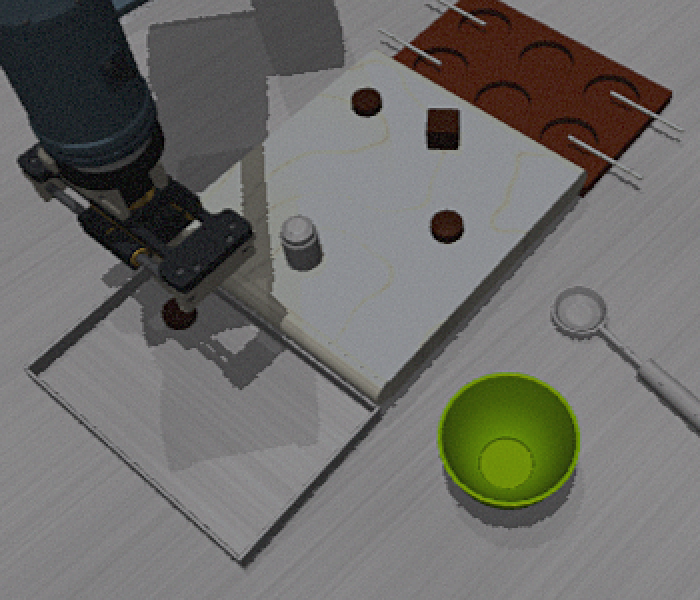

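The first drop lies in the tray, at about (180,315) in the crop. I lift and go behind the drop at x = -0.081.

```bash
python3 -m inch '[0,0,0,-0.06,0,0,0,0,0,0,-0.18,0,0,0,0,0,-0.02,-0.3,0,0,0,0,0,-0.08,-0.39,0,0,0,0,0,-0.18,-0.39,0,0,0,0,-0.01,-0.32,-0.39,0,0,0,0,-0.02,-0.47,-0.39,0,0,0,0,-0.03,-0.62,-0.39,0,0,0,0,-0.04,-0.76,-0.39,0,0,0,0,-0.04,-0.88,-0.39,0,0,0,0,-0.04,-0.96,-0.39,0,0,0,0,-0.04,-0.99,-0.39,0,0,0,0,-0.04,-0.99,-0.39,0,0,0,0,-0.04,-0.99,-0.39,0,0,0]'; python3 -c "
from h import *
go(-.081,.122,.052)
for n in ('scene','side'): blobs(n,.056,.1)"
```

```text
clock: 7.8
ee_pos: [0.4378, 0.0644, 0.335]
orientation: [0.998, 0.059, 0.0, 0.0]
ft_force: [-0.6, -0.5, 0.8]
width: -0.003
t 7.8 S [-0.0808  0.0678] tip 0.149 F [-0.6 -0.5  0.8] w -0.0
shift frac [-0.001  -0.2168  0.388 ] rot frac [ 0.0002 -0.     -0.0002]
scene slab [526.3   4.5] [262. 290.] 6.79 z 0.0482
  S [-0.0056 -0.0905] med [-0.004  -0.0916] circ [ -5.8 -90.7] 13.9 ztop 0.0941 172
  S [0.0724 0.0096] med [0.0744 0.0083] circ [73.4  9.5] 15.6 ztop 0.0615 179
  S [-0.0809  0.0771] med [-0.0802  0.0754] circ [-80.8  76.8] 15.6 ztop 0.0615 138
  S [0.0035 0.0899] med [0.0038 0.0892] circ [ 3.1 89.9] 19.5 ztop 0.0751 209
side slab [526.    7.7] [261. 294.] 6.75 z 0.0499
  S [-0.007  -0.0853] med [-0.0068 -0.0846] circ [ -6.7 -87.6] 14.1 ztop 0.0953 111
  S [0.0724 0.0114] med [0.0723 0.013 ] circ [72.4 11.9] 15.3 ztop 0.0628 163
  S [-0.0818  0.078 ] med [-0.0816  0.0808] circ [-81.7  77.3] 15.9 ztop 0.063 211
  S [0.0029 0.0919] med [0.0029 0.094 ] circ [ 2.8 91.9] 19.8 ztop 0.0765 287
```

```bash
python3 -m inch '[0,0,-0.04,0,0,0,0,0,0,-0.12,0,0,0,0,0,0,-0.19,0.02,0,0,0,0,0,-0.216,0.08,0,0,0,0,0,-0.216,0.17,0,0,0,0,0,-0.216,0.26,0,0,0,0,0,-0.216,0.33,0,0,0,0,0,-0.216,0.37,0,0,0,0,0,-0.216,0.387,0,0,0,0,0,-0.216,0.387,0,0,0,0,0,-0.216,0.387,0,0,0]'; python3 -m inch '[0,0,0.02,0,0,0,0,0,0,0.05,0,0,0,0,0,0,0.08,0,0,0,0,0,0,0.11,0,0,0,0,0,0,0.15,0,0,0,0,0,0,0.19,0,0,0,0,0,0,0.23,0,0,0,0,0,0,0.27,0,0,0,0,0,0,0.31,0,0,0,0,0,0,0.35,0,0,0,0,0,0,0.39,0,0,0,0,0,0,0.43,0,0,0,0,0,0,0.47,0,0,0,0,0,0,0.51,0,0,0,0,0,0,0.54,0,0,0,0,0,0,0.57,0,0,0,0,0,0,0.59,0,0,0,0,0,0,0.6,0,0,0,0,0,0,0.6,0,0,0,0]'; python3 -c "
from h import *
go(-.081,-.18,.052)
s=r.snapshot('scene');cv2.imwrite('pics/s4.png',s['color'][80:380,50:400].repeat(2,0).repeat(2,1))
s=r.snapshot('side');cv2.imwrite('pics/d4.png',s['color'][100:300,220:480].repeat(2,0).repeat(2,1))"
```

```text
clock: 9.0
ee_pos: [0.4317, 0.1184, 0.2389]
orientation: [0.998, 0.058, 0.001, 0.0]
ft_force: [-1.0, -0.4, 0.8]
width: 0.007
clock: 10.9
ee_pos: [0.4489, -0.0308, 0.2382]
orientation: [0.998, 0.058, 0.0, -0.0]
ft_force: [0.8, -0.1, -0.0]
width: 0.003
t 10.9 S [-0.0809 -0.028 ] tip 0.0522 F [ 0.8 -0.1 -0. ] w 0.0
shift frac [4.000e-04 6.082e-01 1.000e-03] rot frac [-0.     -0.     -0.0005]
```

View pics/s4.png

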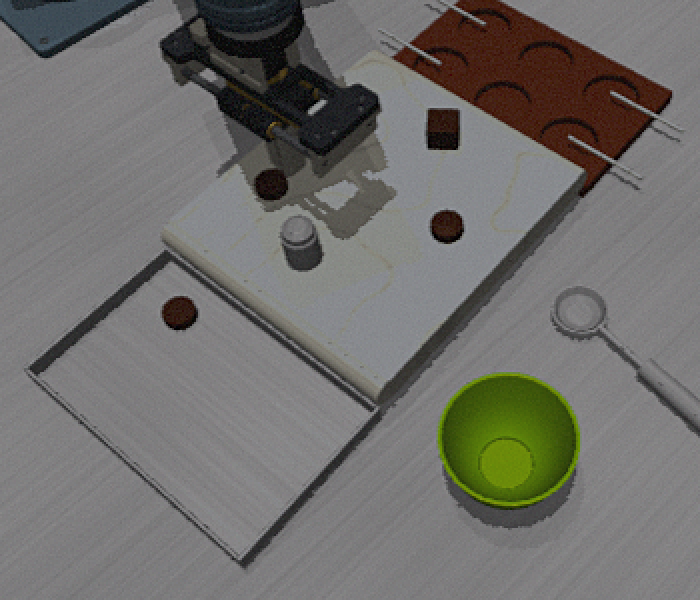

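View pics/d4.png

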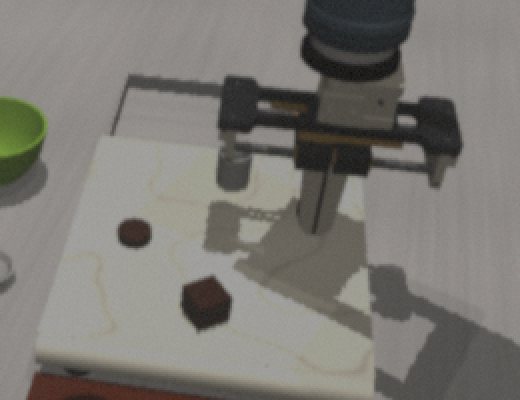

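The drop, at (270,183) in the crop, is still in front of the fingers. I check its sideways position before going on.

```bash
python3 -c "
from h import *
blobs('scene',.056,.07)"
```

```text
scene slab [526.5   3.9] [262. 290.] 6.59 z 0.0481
  S [-0.0008 -0.0925] med [ 0.0051 -0.0979] circ [ -2.4 -92.5] 15.2 ztop 0.0685 37
  S [-0.0809 -0.0413] med [-0.0752 -0.0371] circ [-79.2 -41.3] 24.2 ztop 0.0663 68
  S [0.0727 0.0091] med [0.074  0.0079] circ [73.9  8.6] 15.5 ztop 0.0614 185
  S [0.0117 0.0792] med [0.0105 0.0787] circ [11.7 79.2] 13.9 ztop 0.0687 34
```

```bash
python3 -m inch '[0,0,0.02,0,0,0,0,0,0,0.05,0,0,0,0,0,0,0.08,0,0,0,0,0,0,0.12,0,0,0,0,0,0,0.16,0,0,0,0,0,0,0.2,0,0,0,0,0,0,0.24,0,0,0,0,0,0,0.28,0,0,0,0,0,0,0.32,0,0,0,0,0,0,0.36,0,0,0,0,0,0,0.4,0,0,0,0,0,0,0.44,0,0,0,0,0,0,0.48,0,0,0,0,0,0,0.52,0,0,0,0,0,0,0.56,0,0,0,0,0,0,0.59,0,0,0,0,0,0,0.61,0,0,0,0,0,0,0.61,0,0,0,0]'; python3 -c "
from h import *
go(.0727,.055,.15)
s=r.snapshot('scene');cv2.imwrite('pics/s5.png',s['color'][80:380,50:400].repeat(2,0).repeat(2,1))
"
```

```text
clock: 12.85
ee_pos: [0.4668, -0.1827, 0.2382]
orientation: [0.998, 0.058, 0.0, 0.0]
ft_force: [0.5, 0.2, 0.2]
width: 0.009
t 12.85 S [-0.081  -0.1809] tip 0.0522 F [0.5 0.2 0.2] w 0.01
shift frac [ 0.6136 -0.9444 -0.3912] rot frac [ 0.0001 -0.0001 -0.0007]
```

View pics/s5.png

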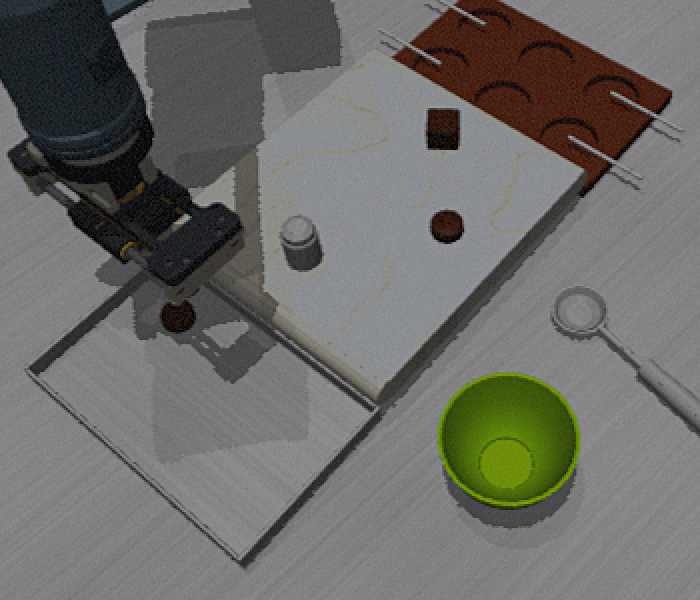

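```bash
python3 -m inch '[0,0,0,-0.06,0,0,0,0,0,0,-0.18,0,0,0,0,0,0,-0.3,0,0,0,0,0,-0.02,-0.38,0,0,0,0,0.04,-0.08,-0.391,0,0,0,0,0.12,-0.2,-0.391,0,0,0,0,0.22,-0.34,-0.391,0,0,0,0,0.32,-0.5,-0.391,0,0,0,0,0.42,-0.65,-0.391,0,0,0,0,0.52,-0.8,-0.391,0,0,0,0,0.59,-0.9,-0.391,0,0,0,0,0.613,-0.944,-0.391,0,0,0,0,0.613,-0.944,-0.391,0,0,0,0,0.613,-0.944,-0.391,0,0,0]'; python3 -c "
from h import *
go(.0727,.055,.052)
s=r.snapshot('scene');cv2.imwrite('pics/s6.png',s['color'][80:380,50:400].repeat(2,0).repeat(2,1))
"
```

```text
clock: 14.3
ee_pos: [0.5908, 0.0698, 0.3357]
orientation: [0.998, 0.059, -0.001, 0.0]
ft_force: [0.3, -0.4, 0.1]
width: 0.007
t 14.3 S [0.0717 0.0553] tip 0.1497 F [ 0.3 -0.4  0.1] w 0.01
shift frac [0.0043 0.0009 0.391 ] rot frac [ 0.0002  0.0005 -0.0001]
```

View pics/s6.png

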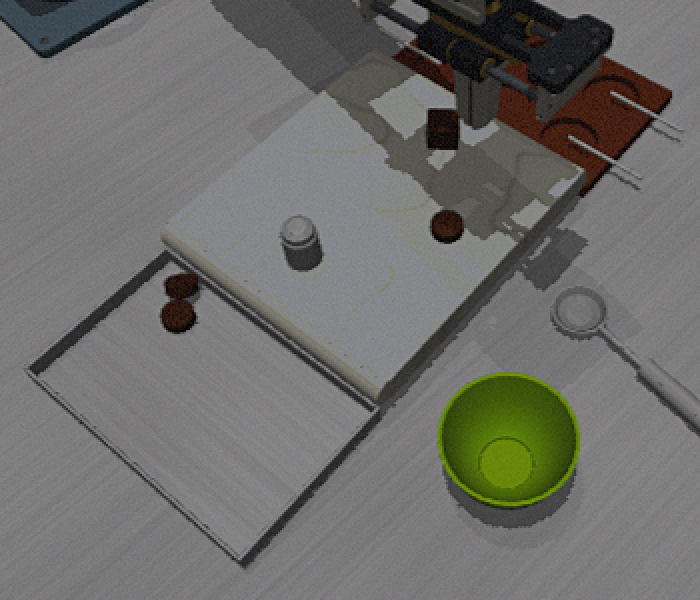

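Both -x drops are in the tray, at crop (180,286) and (178,316); the first of these is tilted. Now the third drop.

```bash
python3 -m inch '[0,0.004,0,0.08,0,0,0,0,0.004,0,0.18,0,0,0,0,0.004,0,0.27,0,0,0,0,0.004,0,0.34,0,0,0,0,0.004,0,0.38,0,0,0,0,0.004,0,0.39,0,0,0,0,0.004,0,0.39,0,0,0,0,0.004,0,0.39,0,0,0]'; python3 -m inch '[0,0,0.02,0,0,0,0,0,0,0.05,0,0,0,0,0,0,0.08,0,0,0,0,0,0,0.12,0,0,0,0,0,0,0.16,0,0,0,0,0,0,0.2,0,0,0,0,0,0,0.24,0,0,0,0,0,0,0.28,0,0,0,0,0,0,0.31,0,0,0,0,0,0,0.33,0,0,0,0,0,0,0.34,0,0,0,0,0,0,0.34,0,0,0,0]'; python3 -c "
from h import *
go(.0727,-.18,.052)
s=r.snapshot('scene');cv2.imwrite('pics/s7.png',s['color'][80:380,50:400].repeat(2,0).repeat(2,1))
"
```

```text
clock: 15.15
ee_pos: [0.5927, 0.07, 0.2396]
orientation: [0.998, 0.058, 0.001, 0.0]
ft_force: [0.2, -0.5, -0.0]
width: 0.005
clock: 16.35
ee_pos: [0.6023, -0.0142, 0.2385]
orientation: [0.998, 0.058, -0.0, -0.0]
ft_force: [-0.2, -0.3, -0.2]
width: 0.005
t 16.35 S [ 0.0733 -0.0296] tip 0.0525 F [-0.2 -0.3 -0.2] w 0.0
shift frac [-0.0018  0.6018  0.0019] rot frac [-0.      0.     -0.0005]
```

View pics/s7.png

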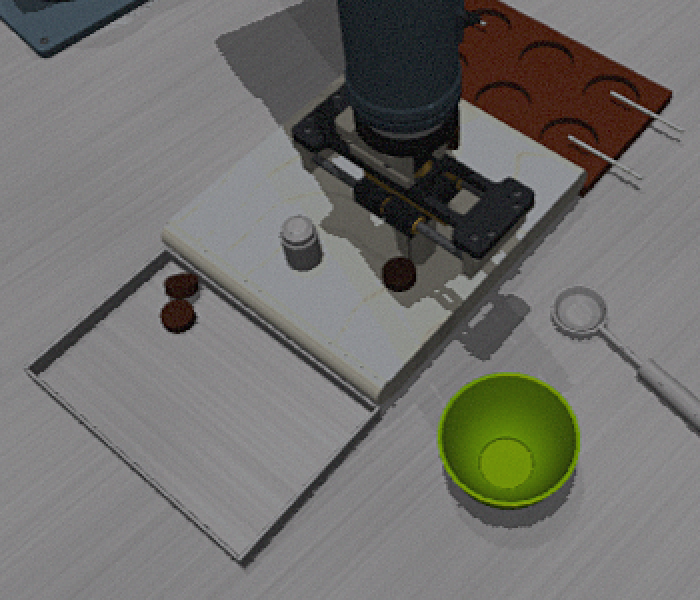

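The drop, at (399,274), is in front of the fingers with the shaker well to the side. Continue.

```bash
python3 -m inch '[0,0,0.02,0,0,0,0,0,0,0.05,0,0,0,0,0,0,0.08,0,0,0,0,0,0,0.12,0,0,0,0,0,0,0.16,0,0,0,0,0,0,0.2,0,0,0,0,0,0,0.24,0,0,0,0,0,0,0.28,0,0,0,0,0,0,0.32,0,0,0,0,0,0,0.36,0,0,0,0,0,0,0.4,0,0,0,0,0,0,0.44,0,0,0,0,0,0,0.48,0,0,0,0,0,0,0.52,0,0,0,0,0,0,0.56,0,0,0,0,0,0,0.59,0,0,0,0,0,0,0.61,0,0,0,0,0,0,0.61,0,0,0,0]'; python3 -m inch '[0,0,0,-0.06,0,0,0,0,0,0,-0.18,0,0,0,0,0,0,-0.3,0,0,0,0,0,0,-0.42,0,0,0,0,-0.04,0,-0.52,0,0,0,0,-0.12,0,-0.58,0,0,0,0,-0.24,0,-0.6,0,0,0,0,-0.38,0,-0.6,0,0,0,0,-0.52,0,-0.6,0,0,0,0,-0.66,0,-0.6,0,0,0,0,-0.8,0,-0.6,0,0,0,0,-0.9,0,-0.6,0,0,0,0,-0.94,0,-0.6,0,0,0,0,-0.94,0,-0.6,0,0,0,0,-0.94,0,-0.6,0,0,0]'
python3 - <<'E'
from h import *
go(-.07,-.18,.2)
s=r.snapshot('scene');cv2.imwrite('pics/s8.png',s['color'][80:380,50:400].repeat(2,0).repeat(2,1))
blobs('scene')
s=r.snapshot('side');cv2.imwrite('pics/d8.png',s['color'][80:300,220:480].repeat(2,0).repeat(2,1))
for n in ('scene','side'):
    s=r.snapshot(n)
    for q in ('drop0_mid','bowl','spoon'):
        for d in r.cut_out(q,n):
            if d["score"]>.3:
                p=pts(s,d['region'])
                if len(p): print(n,q,round(d['score'],2),np.round(d['centre']),toS(p).mean(0).round(3),np.median(p,0).round(3),'z',np.percentile(p[:,2],[5,95]).round(3))
    P=pts(s,s["color"].max(2)<75); S=toS(P); m=(abs(S[:,0])<.125)&(S[:,1]<-.153)&(S[:,1]>-.3)&(P[:,2]<.08)
    print(n,m.sum());
E
```

```text
clock: 18.2
ee_pos: [0.6201, -0.1662, 0.2385]
orientation: [0.998, 0.058, 0.0, 0.0]
ft_force: [0.9, -0.6, -0.5]
width: 0.006
clock: 19.7
ee_pos: [0.3873, -0.1929, 0.3892]
orientation: [0.998, 0.058, 0.001, 0.0]
ft_force: [1.1, 1.0, 0.4]
width: 0.007
t 19.7 S [-0.1611 -0.1818] tip 0.2032 F [1.1 1.  0.4] w 0.01
shift frac [ 0.3646 -0.0074  0.0135] rot frac [ 0.0005 -0.0008 -0.0004]
scene slab [526.7   4.5] [263. 290.] 6.61 z 0.0482
  S [-0.0055 -0.0909] med [-0.0046 -0.0919] circ [ -6.4 -91.5] 14.8 ztop 0.0941 170
  S [0.0039 0.0901] med [0.0036 0.0889] circ [ 3.3 90.1] 20.0 ztop 0.0752 207
scene drop0_mid 0.65 [140. 238.] [-0.07 -0.19] [ 0.479 -0.191  0.015] z [0.008 0.017]
scene drop0_mid 0.59 [372. 263.] [0.27  0.023] [0.803 0.059 0.013] z [0.002 0.02 ]
scene bowl 0.96 [308. 300.] [ 0.231 -0.109] [ 0.766 -0.072  0.027] z [0.004 0.06 ]
scene spoon 0.84 [372. 261.] [0.27  0.023] [0.801 0.059 0.013] z [0.002 0.02 ]
scene 838
side drop0_mid 0.49 [368. 174.] [-0.073 -0.194] [ 0.477 -0.195  0.017] z [0.016 0.019]
side bowl 0.57 [218. 168.] [ 0.239 -0.125] [ 0.779 -0.103  0.042] z [0.015 0.062]
side spoon 0.95 [182. 224.] [0.266 0.024] [0.794 0.064 0.014] z [0.004 0.021]
side 54
```

View pics/s8.png

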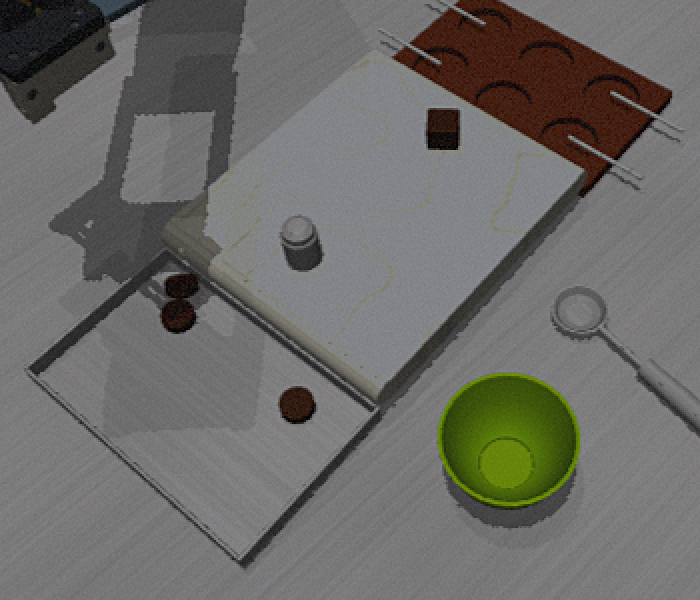

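View pics/d8.png

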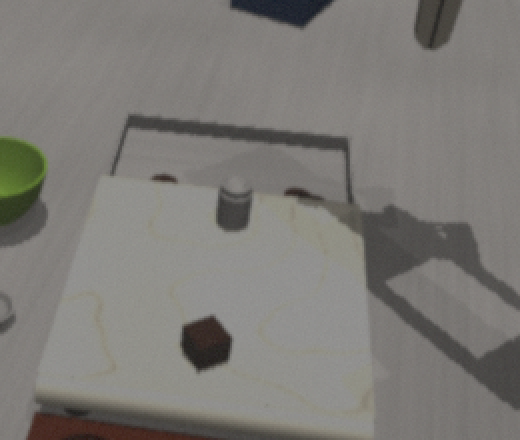

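All three drops are in the tray, at crop (181,286), (178,316) and (297,405). I check the height of the tilted one.

Run:
```python
from h import *
s=r.snapshot('scene')
im=s["color"].astype(int)
cv2.imwrite('pics/z.png',cv2.resize(s['color'][205:250,115:165],None,fx=12,fy=12))
red=(im[:,:,2]-im[:,:,0]>12)
m=np.zeros((420,560),bool); m[200:310,100:235]=1
k,l,st,c=cv2.connectedComponentsWithStats((red&m).astype(np.uint8))
for i in range(1,k):
    if st[i,4]<40: continue
    p=pts(s,l==i); print(c[i].round(),st[i,4],"S",toS(p).mean(0).round(3),"y rng",np.percentile(toS(p)[:,1],[3,97]).round(3),"z",np.percentile(p[:,2],[5,50,95]).round(3))
```

```text
[140. 221.] 61 S [-0.089 -0.166] y rng [-0.174 -0.154] z [0.014 0.02  0.027]
[138. 237.] 139 S [-0.07 -0.19] y rng [-0.202 -0.177] z [0.013 0.015 0.017]
[198. 281.] 220 S [ 0.071 -0.187] y rng [-0.199 -0.174] z [0.013 0.015 0.017]
```

View pics/z.png

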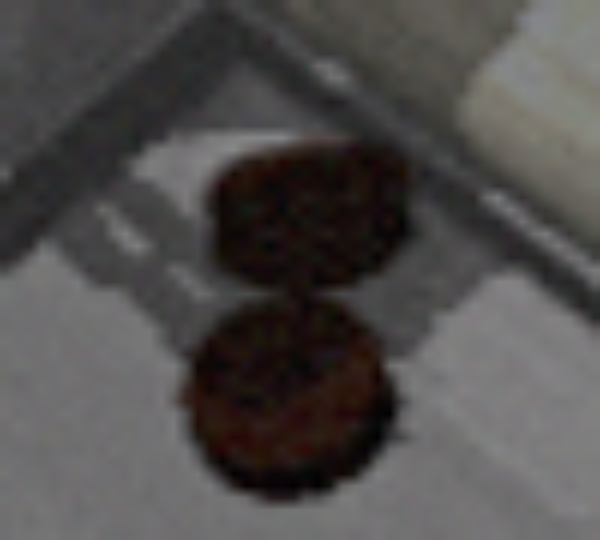

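```bash
python3 -c "
from h import *
r.close_job(); print(r.read_state()['clock'])"
```

```text
the job is handed in; nothing more can be done
the job is handed in; nothing more can be done
```

I swept all three drops over the slab's -y edge into the tray with the closed fingers, one after another, and handed the job in at about 20 s on the robot's clock. `close_job` gives no verdict.

- **Drops:** the last depth check puts all three inside the tray's outline. Two lie flat with their tops at about 15–17 mm. The third leans on the tray wall under the slab's edge, about 15 mm inside the outline. Its visible surface is at 14–27 mm, so its centre should be near 20 mm, under the 36 mm limit.
- **Block and shaker:** both are where they stood, to about 1 mm as measured from the scene camera.
- **Bowl and spoon:** the bowl reads where it did at the start. The spoon's readings agree within about 5 mm, which is detection scatter since nothing went near it.
- **Robot:** the fingers are shut and about 0.2 m above the table, touching nothing. The wrist force at the end of each move never read above about 2 N.
- **Failed or disagreeing checks:**
  - The two cameras differ by 1–2 mm in height and up to 5 mm in position along the slab's y.
  - The network once took the spoon for a drop, and I ignored that.
  - The side camera sees little of the tray behind the slab, so the leaning drop's position rests on the scene camera alone.

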